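# Set the screw leg of a mitre-saw extension wing down on its packing

## Robot

A 7-joint arm with a two-finger parallel gripper is mounted at the origin on the work surface. World frame = base frame: x ahead of the robot, y to its left, z up, the work surface at z = 0. Lengths are in m, angles in rad, forces in N, time in s.
With the tool pointing down it reaches from about 0.35 to 0.9 m from the base axis. Payload 8.1 kg.
Tool frame: the origin (TCP) lies at the centre of the arm's flange, where the gripper is bolted on; the fingertips stand 178 mm ahead of it and the grasp point (between the pads) lies 159 mm ahead of it; x points along the fingers, z is the direction in which the jaws open and shut, and the axes are right-handed (so a half turn about x gives the same grasp; the last joint's range is limited). The gripper opens to 92 mm and grips with 3 to 60 N. Pads are 19 mm wide; open, the fingers measure 130 mm over their backs; the gripper's body (75 mm by 190 mm) begins 47 mm behind the grasp point.
Start: joints at [-1.434, 0.434, 0.025, 1.573, -0.012, 1.134, -0.075], TCP at [0.148, 0.607, 0.405] pointing down, gripper open.
Joint ranges: [-2.62, 2.62], [-0.44, 2.09], [-1.27, 1.32], [0.08, 2.57], [-1.32, 4.46], [0.12, 2], [-2.74, 2.74]. Speed limits (rad/s): [2.22, 2.22, 3.01, 3.01, 3.14, 3.14, 3.14].

## Interface

Orientations are given as a rotation vector (axis times angle).
In Python, from cell import arm, get_image, search_frame, pinpoint gives the robot as it stands.
- The arm moves only by the tool arm_command, never from a script. Its argument "motion" is a list of rows, each a list of 7 numbers: the finger opening in mm, from 0 to 91.8, then the shift along the tool's x, y, z in mm, then the turn, a rotation vector about the tool's x, y, z in degrees. In form: [[fingers, x, y, z, ax, ay, az], ...]. A call has 1 to 5 rows; each row shifts and turns the commanded pose from where the row before left it, along the tool's axes as they then stand; what a row does not reach is not made up. A row lasts 1/8 s, in which the tool goes at most 62.5 mm and 10.7 degrees, less where a joint would pass 70% of its speed; a pose out of reach is approached as far as the arm can. A call with a gripper value outside its range is refused whole. The fingers move at their own pace and stop on an object; "newtons" is the grip in N (left out, the last holds). Time passes only in rows, so rows that do not move let the fingers close. It gives the time, the measured TCP pose, the force and the opening at its end, in the units of the state.
- arm.observe(): the state, without advancing time (a new reading comes with each control period).
- get_image(name): name is "side" or "top"; returns a dict with "frame" (480x640x3 uint8, red, green, blue), "range_z" (480x640 float32, m along the optical axis (not along the pixel's ray), 0 where there is no reading), "K" (3x3 intrinsics, pixels), "origin" and "rotation" of the camera in the world. Camera axes: x right, y down, z forward; pixel columns grow to the right and rows downward; lengths in m; the calibration is good to about 2 mm. A picture is of the moment at which its call begins.
- arm.sign_off(): hands the job in, once; it reports no verdict.
Trained networks look in the newest picture that a camera, given by its name, has taken for a name from the list of things; names that differ only in an ending like _2 or _b are one class to them, and where a whole thing is asked for, a point or a joint stands for the part that bears it (a point fixed in the world has none). Each returns a list of dicts, best first, with "p" (0 to 1); they miss things now and then, are a little off and sometimes report something else, mostly with a low value. They report only what shows in the picture. A call takes as long as a camera call.
- search_frame(camera, target): "point" ([x, y, z] in m, in world coordinates, good to about 4 mm: the middle of the surface that is visible of it).
- pinpoint(camera, target): "point" ([x, y, z] in m, in world coordinates, good to about 4 mm: a listed point, or the origin of a listed thing).
The state is a dict: "clock": time; "joints": joint angles; "dq": joint speeds; "joint_efforts": joint torques, N m; "position": TCP position; "ee_rot": TCP orientation; "force": force on the tool from outside, world axes, zero at the start; "ft_torque": the same for the moment, N m; "width": opening from 0.0 (shut) to 1.0 (fully open).
Only numpy, scipy, OpenCV 4.12 (cv2) and the standard library are available. Lean on these libraries where they do the work, as an engineer would, in place of code of your own. Each camera call takes 0.05 s, during which the arm holds its last target. There are 200 camera calls.

## Task

Push the loose brown plywood packing strip under the screw leg of the mitre saw's extension wing, so that it lies flat on the bench with the whole rubber sole of the leg over it; then turn the leg's black knob to screw the foot down until the sole just bears on the packing: a light nip, no more than an eighth of a turn past first touch, and never so hard that it would jack the wing up. Let go of everything and leave the tools lying about the bench where they are.

Things in the scene. Friction and masses are not known exactly. Their poses are not given: they have to be found in the camera images.
- wing_end (a point): middle of the top of the aluminium plate at the outer end of the mitre saw's extension wing, 95 mm above the bench, 170 x 55 mm. x points from the saw's front to its back, y along the wing (two steel tubes) away from the saw, z up. The grey and green saw, 330 mm tall, and its wing are fixed to the bench and do not move; nothing of them within 300 mm of the screw leg is higher than 125 mm
- lug_top (a point): point on the screw leg's vertical axis, on top of the aluminium lug that carries it at the wing's outer end, 52 mm above the bench; axes as wing_end's. The lug is 50 mm wide, 14 mm thick and runs from 19 mm beyond the axis back to the wing's end bracket, 77 mm inward; below it (38 mm up) is free bench, open to the outer (+y) side
- leg_knob: the round black fluted knob on top of the screw leg, 44 mm diameter, 26 mm high, orange cap. Origin on the screw's axis, half-way up the knob, 89 to 92 mm above the bench at the start, z up. Turned clockwise seen from above, knob and foot sink together 8 mm a turn (1.27 mm a radian), 14 mm in all; it stays where it is left. The free thread drags with about 0.06 N m
- leg_spot (a point): point on the bench right below the leg's axis. Over it hangs the leg's round rubber sole, 40 mm across, turning with the knob, 17 to 25 mm up at the start: how far below the knob is set by its stud, differs by 6 mm and is not measured. It cannot reach the bare bench. On the packing it springs: 30 N per mm screwed past first touch, and rubs: knob torque rises about 0.005 N m per newton
- packing: the loose plywood packing strip, 160 x 62 x 15 mm, about 90 g, film-faced: dark brown faces, pale plies on its edges; lying flat. Origin at its centre (7.5 mm above the bench), x along its length, y across its width, z up
- chisel_a: bystander: wood-handled chisel, 260 mm long, 29 mm thick, lying
- chisel_b: bystander: narrower wood-handled chisel, 260 mm long, 29 mm thick, lying
- mallet: bystander: wooden mallet, round head 86 mm thick and 130 mm long, handle 210 mm, lying
- stone: bystander: dark sharpening stone on a wooden base, 220 x 85 x 27 mm
- square: bystander: try square, dark wood stock 120 mm, steel blade 190 mm, 18 mm thick, lying
- offcut: bystander: offcut of solid pale board, 150 x 75 x 34 mm, thicker and paler than the packing
- gauge: bystander: wooden marking gauge, 200 mm long, 50 mm thick, lying

How it is judged:
On the way, in this order (a step that is already met when the one before it is completed fails the run):
1. the packing lies flat with the whole sole over it, the foot not yet touching it (x of leg_knob in the frame of packing between -0.062 and 0.062 m and y of leg_knob in the frame of packing between -0.013 and 0.013 m and height (world z) of packing below 0.01 m and angle between packing's own z axis and vertical below 0.05 rad and contact force between leg_knob and packing below 0.5 N), for 0.2 s.
2. the foot is screwed down until its sole bears lightly on the packing (contact force between leg_knob and packing between 2 and 35 N), for 0.2 s.
At the end, for the whole second after the job is handed in: the sole bears on the packing with 2 to 35 N (about 0.1 to 1.1 mm of screwing past first touch), the whole sole over the packing (axis within 62 mm of its centre along it and 13 mm across it), the packing flat on the bench and at rest, everything released (all of step 2 and x of leg_knob in the frame of packing between -0.062 and 0.062 m and y of leg_knob in the frame of packing between -0.013 and 0.013 m and height (world z) of packing below 0.01 m and angle between packing's own z axis and vertical below 0.05 rad and linear speed of packing below 0.01 m/s).
It fails at once if the foot was screwed down so hard that it would jack up the wing (over 60 N on the packing) (contact force between leg_knob and packing above 60 N).
It fails at once if a tool or bystander on the bench was shifted by more than 25 mm (distance of any of chisel_a, chisel_b, mallet, stone, square, offcut, gauge from where it was at the start of the episode above 0.025 m).
It also fails if it takes over 72 s, if anything falls off the work surface, if the arm or the gripper's body presses on something with over 40 N, if the wrist force passes 120 N, or if a joint passes its speed limit or range.

## Working session

There is one attempt and no reset: what is moved stays moved. The work goes in short steps, Python scripts to look and compute and a tool call to move; the robot and the scene stay as the last step left them, time stands still between calls to the robot, and variables do not carry over. Pictures are saved under pics/ and viewed, about 8 in all and at most 12, crops included, and the job is handed in when it is done.

Besides the shell and the picture viewer there is one more tool, called after "Emit:" by a JSON object that holds its "op" and its "data". arm_command: Moves the arm, as the interface text tells. Its arguments: {"type":"object","properties":{"motion":{"type":"array"},"newtons":{"type":"number"}},"required":["motion"]}

```bash
ls; mkdir -p pics
python3 - <<'E'
from cell import arm,get_image,search_frame,pinpoint
import cv2,numpy as np
for c in("top","side"):
    im=get_image(c); cv2.imwrite(f"pics/{c}0.png",im["frame"][:,:,::-1]); np.savez(f"{c}0.npz",**im)
    print(c,im["origin"],im["rotation"].round(3).tolist(),im["K"].tolist())
    for t in("wing_end","lug_top","leg_knob","leg_spot","packing","chisel_a","mallet","stone","square","offcut","gauge"):
        print(t,[(np.round(d["point"],3).tolist(),round(d["p"],2)) for d in pinpoint(c,t)[:3]])
print(arm.observe())
E
```

```text
pics
top [0.47410362 0.12895169 1.30815453] [-2.156, 2.219, -0.044] [[520.9987964942662, 0.0, 312.75462851293446], [0.0, 520.9987964942662, 234.3542976351307], [0.0, 0.0, 1.0]]
wing_end [([0.532, -0.095, 0.093], 0.72)]
lug_top [([0.522, 0.009, 0.052], 0.67)]
leg_knob [([0.523, 0.01, 0.095], 0.76)]
leg_spot [([0.524, 0.009, -0.001], 0.95), ([0.762, -0.131, 0.002], 0.71)]
packing [([0.495, 0.291, 0.006], 0.79)]
chisel_a [([0.349, -0.172, 0.004], 0.78), ([0.365, 0.152, 0.001], 0.77)]
mallet [([0.498, 0.512, -0.003], 0.88)]
stone [([0.768, 0.147, -0.005], 0.72), ([0.499, 0.513, -0.002], 0.64)]
square [([0.76, -0.128, 0.002], 0.62)]
offcut [([0.662, 0.42, 0.0], 0.9)]
gauge [([0.44, -0.235, 0.0], 0.65)]
side [0.44759768 1.14818646 0.95625322] [-0.154, 2.81, -1.295] [[584.3334128714021, 0.0, 308.0294372245867], [0.0, 584.3334128714021, 240.6318060066236], [0.0, 0.0, 1.0]]
wing_end [([0.531, -0.102, 0.098], 0.81)]
lug_top [([0.519, 0.012, 0.05], 0.57)]
leg_knob [([0.523, 0.007, 0.092], 0.83), ([0.532, -0.1, 0.098], 0.47)]
leg_spot [([0.525, 0.01, -0.001], 0.95)]
packing [([0.501, 0.292, 0.01
[... 295 characters left out ...]
66)]
gauge [([0.437, -0.238, 0.0], 0.66)]
{'clock': 1.2, 'joints': array([-1.43358535,  0.43452091,  0.02497677,  1.57318546, -0.01161575,
        1.13399862, -0.07511606]), 'dq': array([-0.00115838, -0.00011351, -0.0011221 , -0.00010891, -0.00137154,
        0.00046575,  0.00057849]), 'joint_efforts': array([-7.34552832e-04, -6.67672706e+01,  9.83084366e-01, -3.14809048e+01,
       -6.07769284e-02,  3.28132475e-02,  2.75960315e-05]), 'position': array([0.14846222, 0.60712551, 0.4047342 ]), 'ee_rot': array([-1.03064746,  1.31315637,  1.0306984 ]), 'force': array([ 0.16536316, -1.05768803, -0.85155223]), 'ft_torque': array([-0.00590006, -0.04222536, -0.0055972 ]), 'width': 1.0032135454573319}
```

View pics/top0.png

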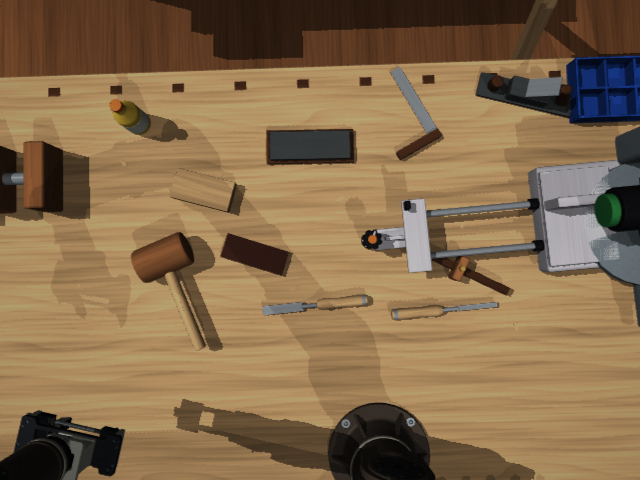

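View pics/side0.png

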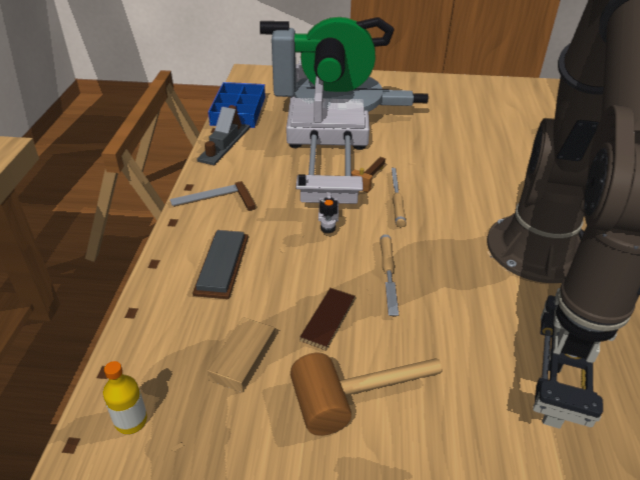

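```bash
cat > h.py <<'E'
import numpy as np,cv2
from scipy.spatial.transform import Rotation as R
from cell import arm,get_image,search_frame,pinpoint
def cloud(im):
    z=im["range_z"]; v,u=np.indices(z.shape); K=im["K"]
    p=np.stack([(u-K[0,2])/K[0,0]*z,(v-K[1,2])/K[1,1]*z,z],-1)
    r=np.asarray(im["rotation"]); r=R.from_rotvec(r) if r.shape==(3,) else R.from_matrix(r)
    w=p@r.as_matrix().T+im["origin"]; w[z==0]=np.nan
    return w
def packing(im,c,rad=.13):
    w=cloud(im); m=(np.abs(w[...,2]-.015)<.006)&(np.hypot(w[...,0]-c[0],w[...,1]-c[1])<rad)
    hsv=cv2.cvtColor(im["frame"],cv2.COLOR_RGB2HSV)
    return w,m,hsv
def state(s=None):
    s=s or arm.observe(); M=R.from_rotvec(s["ee_rot"]).as_matrix()
    print("t",round(s["clock"],2),"tcp",s["position"].round(4),"tip",(s["position"]+.178*M[:,0]).round(4),"\nM",M.round(3).tolist(),"F",s["force"].round(1),"T",s["ft_torque"].round(3),"w",round(s["width"]*91.8,1),"q",s["joints"].round(2).tolist())
E
python3 - <<'E'
from h import *
for c in("top","side"):
    im=dict(np.load(c+"0.npz")); w,m,h=packing(im,(.5,.29))
    n,l,st,ce=cv2.connectedComponentsWithStats(m.astype(np.uint8))
    i=1+np.argmax(st[1:,4]); mm=l==i
    P=w[mm]; print(c,st[i],P.mean(0).round(4),np.median(P[:,2]).round(4),"h",np.median(im["frame"][mm],0))
    rc=cv2.minAreaRect(P[:,:2].astype(np.float32)); print(rc, cv2.boxPoints(rc).round(3).tolist())
    k=(w[...,2]>.085)&(w[...,2]<.115)&(np.hypot(w[...,0]-.523,w[...,1]-.009)<.035)
    P=w[k]; print("knob",P.mean(0),np.percentile(P[:,2],[5,50,95]),cv2.minEnclosingCircle(P[P[:,2]>np.median(P[:,2])-.003][:,:2].astype(np.float32)))
state()
E
```

```text
top [ 220  233   69   43 1560] [0.4993 0.293  0.0146] 0.0145 h [44. 24. 19.]
((0.4991670846939087, 0.2932986915111542), (0.16080504655838013, 0.06212610378861427), 71.2761459350586) [[0.4440000057220459, 0.22699999809265137], [0.503000020980835, 0.2070000022649765], [0.5540000200271606, 0.35899999737739563], [0.4959999918937683, 0.3790000081062317]]
knob [0.52391639 0.00878235 0.10310563] [0.09895153 0.10334823 0.10739436] ((0.5244312286376953, 0.008127483539283276), 0.02328680083155632)
side [ 300  287   56   61 1670] [0.4959 0.299  0.0149] 0.0149 h [55. 31. 22.]
((0.49506568908691406, 0.2938302159309387), (0.16546867787837982, 0.06351552158594131), 71.35999298095703) [[0.4390000104904175, 0.22599999606609344], [0.49900001287460327, 0.20499999821186066], [0.5519999861717224, 0.3619999885559082], [0.4909999966621399, 0.38199999928474426]]
knob [0.519469   0.01557297 0.10020075] [0.08806621 0.10288381 0.10706598] ((0.5201988220214844, 0.01013941876590252), 0.025189923122525215)
t 1.2 tcp [0.1485 0.6071 0.4047] tip [0.1485 0.6071 0.2267] 
M [[-0.0, -0.971, 0.238], [0.0, 0.238, 0.971], [-1.0, 0.0, 0.0]] F [ 0.2 -1.1 -0.9] T [-0.006 -0.042 -0.006] w 92.1 q [-1.43, 0.43, 0.02, 1.57, -0.01, 1.13, -0.08]
```

The top view shows the packing at px (256,255), clear of the mallet (160,258) and the offcut (205,190). The knob is at (372,239). The side view agrees, with the packing at (328,318) and the knob at (328,205), and the lane between them is open. I'll grip the strip across its width at the outer end and slide it in.

```bash
cat >> h.py <<'E'
def plan(xy,tipz,jaw,n,w=91):
    "rows from the measured pose to fingertip point xy,tipz with jaw direction (deg), tool down"
    s=arm.observe(); p=s["position"].copy(); M=R.from_rotvec(s["ee_rot"])
    j=np.radians(jaw); z=np.array([np.cos(j),np.sin(j),0]); x=np.array([0,0,-1.]); T=R.from_matrix(np.stack([x,np.cross(z,x),z],1))
    tp=np.array([*xy,tipz+.178]); rv=(M.inv()*T).as_rotvec(); d=(tp-p)/n
    print("total",(tp-p).round(4),"rv",np.degrees(rv).round(2))
    for i in range(n):
        print([w]+(M.inv().apply(d)*1000).round(1).tolist()+np.degrees(rv/n).round(2).tolist()); M=M*R.from_rotvec(rv/n)
E
python3 - <<'E'
from h import *
a=np.radians(71.3);u=np.array([np.cos(a),np.sin(a)])
plan(np.array([.4975,.2932])+.05*u,.10,-18.7,10)
E
```

```text
total [ 0.3651 -0.2666 -0.1267] rv [94.95  0.   -0.  ]
[91, 12.7, -41.8, -17.2, 9.5, 0.0, -0.0]
[91, 12.7, -44.1, -10.1, 9.5, 0.0, -0.0]
[91, 12.7, -45.1, -2.7, 9.5, 0.0, -0.0]
[91, 12.7, -44.9, 4.8, 9.5, 0.0, -0.0]
[91, 12.7, -43.5, 12.1, 9.5, 0.0, -0.0]
[91, 12.7, -40.9, 19.2, 9.5, 0.0, -0.0]
[91, 12.7, -37.2, 25.7, 9.5, 0.0, -0.0]
[91, 12.7, -32.5, 31.4, 9.5, 0.0, -0.0]
[91, 12.7, -26.8, 36.4, 9.5, 0.0, -0.0]
[91, 12.7, -20.5, 40.3, 9.5, 0.0, -0.0]
```

Emit:
{"op": "arm_command", "data": {"motion": [[91,10,-41.8,-17.2,9.5,0,0],[91,10,-44.1,-10.1,9.5,0,0],[91,12,-45.1,-2.7,9.5,0,0],[91,12,-44.9,4.8,9.5,0,0],[91,12,-43.5,12.1,9.5,0,0]]}}

```text
clock: 1.82
position: [0.3319, 0.4729, 0.3486]
ee_rot: [-0.389, 1.535, 0.39]
force: [1.0, 0.6, 0.0]
width: 0.994
```

Emit:
{"op": "arm_command", "data": {"motion": [[91,14,-40.9,19.2,9.5,0,0],[91,14,-37.2,25.7,9.5,0,0],[91,14,-32.5,31.4,9.5,0,0],[91,14,-26.8,36.4,9.5,0,0],[91,14,-20.5,40.3,9.5,0,0]]}}

```text
clock: 2.45
position: [0.5145, 0.3398, 0.2784]
ee_rot: [0.261, 1.555, -0.26]
force: [0.4, -0.7, -0.3]
width: 0.992
```

Run:
```python
from h import *
state()
a=np.radians(71.3);u=np.array([np.cos(a),np.sin(a)])
plan(np.array([.4975,.2932])+.05*u,.004,-18.7,4)
```

```text
t 2.45 tcp [0.5145 0.3398 0.2784] tip [0.5145 0.3399 0.1004] 
M [[0.0, 0.326, 0.945], [0.0, 0.945, -0.326], [-1.0, 0.001, 0.0]] F [ 0.4 -0.7 -0.3] T [-0.073  0.051  0.002] w 91.1 q [-0.98, 0.58, 0.46, 1.76, -0.32, 0.88, -0.71]
total [-0.0009  0.0007 -0.0964] rv [-0.33  0.01 -0.03]
[91, 24.1, 0.1, -0.3, -0.08, 0.0, -0.01]
[91, 24.1, 0.1, -0.3, -0.08, 0.0, -0.01]
[91, 24.1, 0.1, -0.3, -0.08, 0.0, -0.01]
[91, 24.1, 0.1, -0.3, -0.08, 0.0, -0.01]
```

Emit:
{"op": "arm_command", "data": {"motion": [[91,24,0,0,0,0,0],[91,24,0,0,0,0,0],[91,24,0,0,0,0,0],[91,16,0,0,0,0,0],[91,8,0,0,0,0,0]], "newtons": 12}}

```text
clock: 3.08
position: [0.5133, 0.3405, 0.182]
ee_rot: [0.256, 1.556, -0.257]
force: [-0.0, 0.3, -0.2]
width: 0.993
```

Emit:
{"op": "arm_command", "data": {"motion": [[50,0,0,0,0,0,0],[50,0,0,0,0,0,0],[50,0,0,0,0,0,0],[50,0,0,0,0,0,0],[50,0,0,0,0,0,0]], "newtons": 12}}

```text
clock: 3.7
position: [0.5136, 0.3407, 0.1833]
ee_rot: [0.257, 1.555, -0.256]
force: [-1.0, -0.3, 6.8]
width: 0.675
```

Run:
```python
from h import *
state()
im=get_image("top"); P=cloud(im)
cv2.imwrite("pics/t1.png",cv2.resize(im["frame"][180:330,120:420,::-1],None,fx=2.6,fy=2.6))
```

```text
t 3.7 tcp [0.5136 0.3407 0.1833] tip [0.5137 0.3408 0.0053] 
M [[0.001, 0.321, 0.947], [0.001, 0.947, -0.321], [-1.0, 0.001, 0.0]] F [-1.  -0.3  6.8] T [-0.214  0.215 -0.033] w 62.0 q [-0.93, 0.7, 0.39, 1.82, -0.39, 0.7, -0.65]
```

View pics/t1.png

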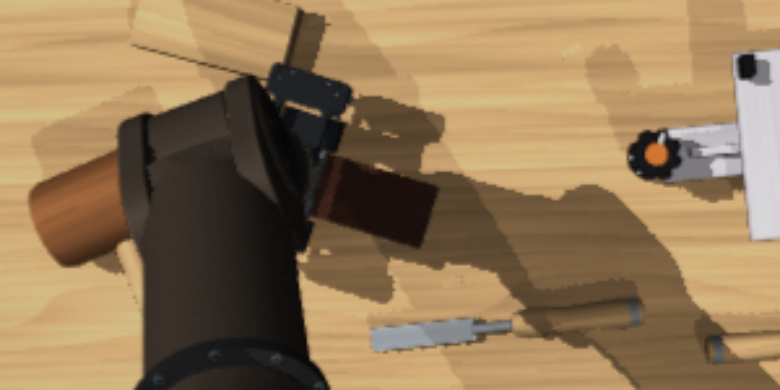

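The strip is held between the fingers at 62.0 mm. The picture shows the gripper at its outer end, about px (320,190), with free bench to the knob at (655,155). Now I slide it in.

Emit:
{"op": "arm_command", "data": {"motion": [[50,-1,-14,7.5,0,0,0],[50,0,-26,14,0,0,0],[50,0,-32,17.5,0,0,0],[50,0,-32,17.5,0,0,0],[50,0,-30,16,0,0,0]]}}

```text
clock: 4.38
position: [0.539, 0.1877, 0.1836]
ee_rot: [0.257, 1.556, -0.258]
force: [0.0, -0.4, -1.1]
width: 0.669
```

Run:
```python
from h import *
state()
plan((.5547,.0993),.0045,-18.7,5)
```

```text
t 4.38 tcp [0.539  0.1877 0.1836] tip [0.5389 0.1876 0.0056] 
M [[-0.0, 0.323, 0.947], [-0.001, 0.947, -0.323], [-1.0, -0.001, -0.0]] F [ 0.  -0.4 -1.1] T [-0.099  0.036 -0.03 ] w 61.5 q [-0.68, 0.64, 0.36, 1.94, -0.37, 0.63, -0.41]
total [ 0.0157 -0.0884 -0.0011] rv [-0.12 -0.    0.05]
[91, 0.2, -15.7, 8.7, -0.02, -0.0, 0.01]
[91, 0.2, -15.7, 8.7, -0.02, -0.0, 0.01]
[91, 0.2, -15.7, 8.7, -0.02, -0.0, 0.01]
[91, 0.2, -15.7, 8.7, -0.02, -0.0, 0.01]
[91, 0.2, -15.7, 8.7, -0.02, -0.0, 0.01]
```

Emit:
{"op": "arm_command", "data": {"motion": [[50,0,-18,10,0,0,0],[50,0,-18,10,0,0,0],[50,0,-16,9,0,0,0],[50,0,-14,8,0,0,0],[50,0.5,-12,6,0,0,0]]}}

```text
clock: 5.0
position: [0.555, 0.1021, 0.1833]
ee_rot: [0.257, 1.555, -0.256]
force: [-0.9, 2.5, 4.6]
width: 0.675
```

Run:
```python
from h import *
state()
for c in("top","side"):
    im=get_image(c); w=cloud(im); f=im["frame"].astype(int)
    m=(np.abs(w[...,2]-.015)<.006)&(np.hypot(w[...,0]-.539,w[...,1]-.052)<.12)&(f.sum(-1)<200)
    P=w[m]; print(c,len(P),np.median(P[:,2]),np.percentile(P[:,2],[5,95]))
    print([(np.round(d["point"],4).tolist(),round(d["p"],2)) for t in("packing","leg_knob","leg_spot","lug_top") for d in pinpoint(c,t)[:2]])
    if c=="side": cv2.imwrite("pics/s2.png",cv2.resize(im["frame"][160:310,230:430,::-1],None,fx=4,fy=4))
    else: cv2.imwrite("pics/t2.png",cv2.resize(im["frame"][180:320,280:440,::-1],None,fx=4,fy=4))
```

```text
t 5.0 tcp [0.555  0.1021 0.1833] tip [0.555  0.1021 0.0053] 
M [[0.0, 0.321, 0.947], [0.0, 0.947, -0.321], [-1.0, 0.001, 0.0]] F [-0.9  2.5  4.6] T [ 0.489  0.011 -0.03 ] w 62.0 q [-0.52, 0.63, 0.35, 1.95, -0.36, 0.62, -0.27]
top 117 0.015096245726653024 [0.01071565 0.0186981 ]
[([0.5225, 0.0119, 0.0953], 0.54), ([0.5263, 0.0107, -0.0006], 0.58), ([0.4364, -0.2327, -0.0031], 0.47), ([0.5237, 0.0108, 0.0522], 0.95)]
side 477 0.01511314943082187 [0.01182086 0.0183882 ]
[([0.54, 0.0545, 0.011], 0.64), ([0.5236, 0.0047, 0.0877], 0.35), ([0.5173, 0.0143, 0.0503], 0.98)]
```

View pics/s2.png

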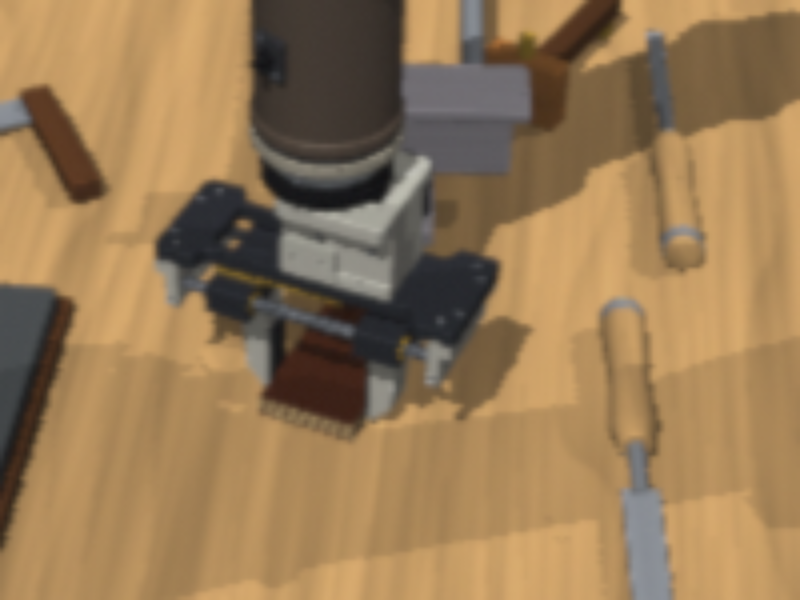

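The side view shows the strip at px (320,380), flat, with the fingers on its end; the leg is hidden behind the arm. By the numbers, the leg axis is about 47 mm along and 1 mm across from the strip's centre. I'll release and rise.

Emit:
{"op": "arm_command", "data": {"motion": [[88,0,0,0,0,0,0],[88,0,0,0,0,0,0],[88,0,0,0,0,0,0],[88,-20,0,0,0,0,0],[88,-40,0,0,0,0,0]]}}

```text
clock: 6.12
position: [0.5539, 0.1026, 0.2426]
ee_rot: [0.256, 1.559, -0.258]
force: [-0.1, 0.4, -0.3]
width: 0.957
```

Emit:
{"op": "arm_command", "data": {"motion": [[88,-50,30,0,0,0,0],[88,-50,60,0,0,0,0],[88,0,60,0,0,0,0],[88,0,60,0,0,0,0],[88,0,0,0,0,0,0]]}}

```text
clock: 6.75
position: [0.6176, 0.2967, 0.3321]
ee_rot: [0.252, 1.557, -0.249]
force: [-0.3, -0.4, -1.2]
width: 0.962
```

Run:
```python
from h import *
state()
for c in("top","side"):
    im=get_image(c); np.savez(c+"3.npz",**im); w=cloud(im); f=im["frame"].astype(int)
    m=(np.abs(w[...,2]-.015)<.005)&(np.hypot(w[...,0]-.539,w[...,1]-.052)<.12)&(f.sum(-1)<200)
    n,l,st,ce=cv2.connectedComponentsWithStats(m.astype(np.uint8)); mm=l==1+np.argmax(st[1:,4]); P=w[mm]
    print(c,len(P),np.median(P[:,2]),cv2.boxPoints(cv2.minAreaRect(P[:,:2].astype(np.float32))).round(4).tolist(),cv2.minAreaRect(P[:,:2].astype(np.float32)))
    print([(t,np.round(d["point"],4).tolist(),round(d["p"],2)) for t in("packing","leg_knob","leg_spot","lug_top","chisel_a") for d in pinpoint(c,t)[:2]])
    if c=="side": cv2.imwrite("pics/s3.png",cv2.resize(im["frame"][180:280,270:400,::-1],None,fx=6,fy=6,interpolation=cv2.INTER_CUBIC))
    k=(w[...,2]>.085)&(w[...,2]<.115)&(np.hypot(w[...,0]-.523,w[...,1]-.009)<.035)
    P=w[k]; print("knob top",np.percentile(P[:,2],[5,50,95]),cv2.minEnclosingCircle(P[P[:,2]>np.median(P[:,2])-.003][:,:2].astype(np.float32)))
```

```text
t 6.75 tcp [0.6176 0.2967 0.3321] tip [0.6174 0.2972 0.1541] 
M [[-0.001, 0.314, 0.949], [0.003, 0.949, -0.314], [-1.0, 0.002, -0.002]] F [-0.3 -0.4 -1.2] T [-0.158  0.09  -0.017] w 88.3 q [-0.79, 0.62, 0.44, 1.52, -0.29, 1.07, -0.61]
top 1170 0.014709550853194253 [[0.48539999127388, -0.010300000198185444], [0.5443999767303467, -0.029899999499320984], [0.5949000120162964, 0.121799997985363], [0.5360000133514404, 0.14139999449253082]] ((0.5401524901390076, 0.055754780769348145), (0.15988972783088684, 0.062115754932165146), 71.57524108886719)
[('packing', [0.5337, 0.0518, 0.0061], 0.93), ('leg_knob', [0.5242, 0.0128, 0.0953], 0.81), ('leg_spot', [0.5219, 0.0072, -0.004], 0.76), ('lug_top', [0.5251, 0.0109, 0.0503], 0.63), ('chisel_a', [0.3669, 0.1502, 0.0007], 0.92), ('chisel_a', [0.3484, -0.1734, 0.0022], 0.92)]
knob top [0.0983256  0.10363866 0.10786187] ((0.5242840051651001, 0.00838142167776823), 0.023329127579927444)
side 693 0.0150963011858114 [[0.48019999265670776, -0.009399999864399433], [0.5273000001907349, -0.02500000037252903], [0.578499972820282, 0.12999999523162842], [0.5314000248908997, 0.14560000598430634]] ((0.5293504595756531, 0.060302842408418655), (0.16319651901721954, 0.04957282543182373), 71.6952133178711)
[('packing', [0.5426, 0.0563, 0.007], 0.92), ('packing', [0.7599, -0.1282, -0.0037], 0.49), ('leg_knob', [0.5201, 0.0024, 0.0918], 0.97), ('leg_spot', [0.3479, -0.1726, 0.0036], 0.2), ('lug_top', [0.5181, 0.0136, 0.0522], 0.68), ('chisel_a', [0.366, 0.1453, -0.0011], 0.87), ('chisel_a', [0.35, -0.1721, 0.0024], 0.87)]
knob top [0.08809443 0.10239456 0.10636613] ((0.518572211265564, 0.006008923053741455), 0.02611517161130905)
```

View pics/s3.png

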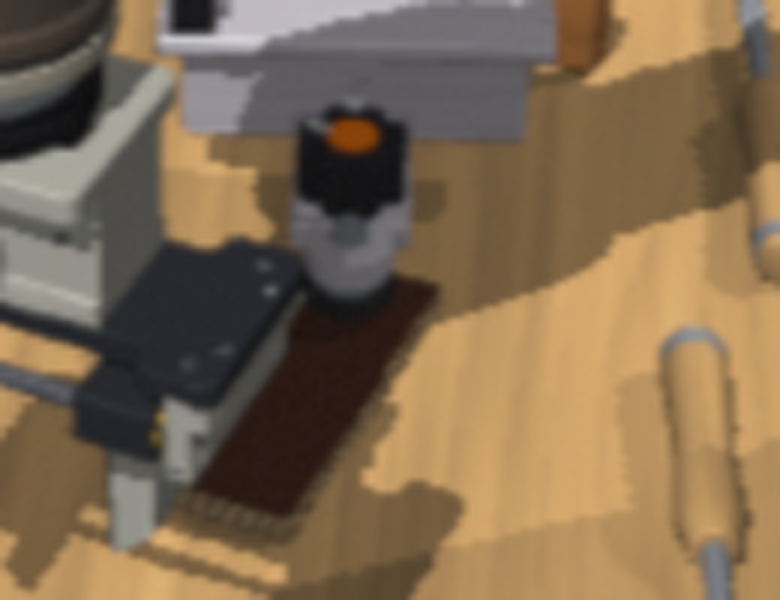

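The side view shows the sole's black ring at px (350,305), over the strip, whose far end is visible beyond it at (420,290). The strip sits flat with about 0.4 mm of cross error. Next is the knob.

Run:
```python
from h import *
im=dict(np.load("side3.npz")); M=R.from_rotvec(im["rotation"]).as_matrix(); K=im["K"]
for v in (232,233,234):
    d=M@np.linalg.solve(K,[328.3,v,1]); o=im["origin"]; t=(.029-o[1])/d[1]; print(v,(o+t*d).round(4))
plan((.5238,.0087),.128,125,14,80)
```

```text
232 [0.5175 0.029  0.028 ]
233 [0.5174 0.029  0.0248]
234 [0.5173 0.029  0.0215]
total [-0.0945 -0.2811 -0.0274] rv [-1.4377e+02  2.0000e-02 -0.0000e+00]
[80, 2.0, -21.2, 0.1, -10.27, 0.0, -0.0]
[80, 2.0, -20.9, -3.7, -10.27, 0.0, -0.0]
[80, 2.0, -19.9, -7.4, -10.27, 0.0, -0.0]
[80, 2.0, -18.2, -10.8, -10.27, 0.0, -0.0]
[80, 2.0, -16.0, -13.9, -10.27, 0.0, -0.0]
[80, 2.0, -13.3, -16.5, -10.27, 0.0, -0.0]
[80, 2.0, -10.1, -18.6, -10.27, 0.0, -0.0]
[80, 2.0, -6.7, -20.1, -10.27, 0.0, -0.0]
[80, 2.0, -3.0, -21.0, -10.27, 0.0, -0.0]
[80, 2.0, 0.8, -21.2, -10.27, 0.0, -0.0]
[80, 2.0, 4.6, -20.7, -10.27, 0.0, -0.0]
[80, 2.0, 8.2, -19.5, -10.27, 0.0, -0.0]
[80, 2.0, 11.5, -17.8, -10.27, 0.0, -0.0]
[80, 2.0, 14.5, -15.4, -10.27, 0.0, -0.0]
```

Emit:
{"op": "arm_command", "data": {"motion": [[80,2,-21.2,0,-10.3,0,0],[80,2,-20.9,-3.7,-10.3,0,0],[80,2,-19.9,-7.4,-10.3,0,0],[80,2,-18.2,-10.8,-10.3,0,0],[80,2,-16,-13.9,-10.3,0,0]]}}

```text
clock: 7.98
position: [0.5843, 0.1889, 0.3233]
ee_rot: [-0.452, 1.523, 0.452]
force: [0.2, 0.4, 0.1]
width: 0.871
```

Emit:
{"op": "arm_command", "data": {"motion": [[80,2,-13.3,-16.5,-10.3,0,0],[80,2,-10.1,-18.6,-10.3,0,0],[80,2,-6.7,-20.1,-10.3,0,0],[80,2,-3,-21,-10.3,0,0],[80,2,0.8,-21.2,-10.3,0,0]]}}

```text
clock: 8.6
position: [0.551, 0.0882, 0.3134]
ee_rot: [-1.139, 1.252, 1.139]
force: [-0.4, -1.0, 0.8]
width: 0.87
```

Emit:
{"op": "arm_command", "data": {"motion": [[80,2,4.6,-20.7,-10.3,0,0],[80,2,8.2,-19.5,-10.3,0,0],[80,2,11.5,-17.8,-10.3,0,0],[80,2,14.5,-15.4,-10.3,0,0],[80,0,0,0,0,0,0]]}}

```text
clock: 9.22
position: [0.5245, 0.0067, 0.3052]
ee_rot: [-1.646, 0.853, 1.646]
force: [0.5, 0.4, -0.3]
width: 0.869
```

Run:
```python
from h import *
state()
plan((.5238,.0087),.073,125,4,80)
```

```text
t 9.22 tcp [0.5245 0.0067 0.3052] tip [0.5244 0.0066 0.1272] 
M [[-0.0, -0.817, -0.577], [-0.001, -0.577, 0.817], [-1.0, 0.001, -0.0]] F [ 0.5  0.4 -0.3] T [ 0.131  0.015 -0.024] w 79.8 q [0.01, 0.39, -0.17, 1.93, 0.09, 0.83, 1.99]
total [-0.0007  0.002  -0.0542] rv [ 0.24 -0.01 -0.04]
[80, 13.6, -0.2, 0.5, 0.06, -0.0, -0.01]
[80, 13.6, -0.2, 0.5, 0.06, -0.0, -0.01]
[80, 13.6, -0.2, 0.5, 0.06, -0.0, -0.01]
[80, 13.6, -0.1, 0.5, 0.06, -0.0, -0.01]
```

Emit:
{"op": "arm_command", "data": {"motion": [[80,14,-0.2,0.5,0,0,0],[80,14,-0.2,0.5,0,0,0],[80,14,-0.2,0.5,0,0,0],[80,12,-0.1,0.5,0,0,0],[80,0,0,0,0,0,0]]}}

```text
clock: 9.85
position: [0.5238, 0.0108, 0.25]
ee_rot: [-1.647, 0.851, 1.651]
force: [0.5, -0.3, 0.0]
width: 0.87
```

Emit:
{"op": "arm_command", "data": {"motion": [[38,0,0,0,0,0,0],[38,0,0,0,0,0,0],[38,0,0,0,0,0,0],[38,0,0,0,0,0,0],[38,0,0,0,0,0,0]], "newtons": 20}}

```text
clock: 10.48
position: [0.525, 0.0096, 0.2516]
ee_rot: [-1.65, 0.851, 1.646]
force: [3.4, -5.1, 0.2]
width: 0.473
```

Run:
```python
from h import *
state()
```

```text
t 10.47 tcp [0.525  0.0096 0.2516] tip [0.5253 0.0094 0.0736] 
M [[0.002, -0.815, -0.579], [-0.001, -0.579, 0.815], [-1.0, -0.001, -0.002]] F [ 3.4 -5.1  0.2] T [-0.852 -0.532  0.03 ] w 43.5 q [-0.0, 0.47, -0.16, 1.97, 0.11, 0.71, 1.96]
```

Emit:
{"op": "arm_command", "data": {"motion": [[38,0,0,-1.7,0,0,0],[38,0.2,0,0,8,0,0],[38,0.2,0,0,8,0,0],[38,0.2,0,0,8,0,0],[38,0,0,0,0,0,0]]}}

```text
clock: 11.1
position: [0.5257, 0.0083, 0.251]
ee_rot: [-1.354, 1.11, 1.351]
force: [2.0, -4.3, 2.4]
width: 0.471
```

Run:
```python
from h import *
state()
```

```text
t 11.1 tcp [0.5257 0.0083 0.251 ] tip [0.5259 0.0081 0.073 ] 
M [[0.001, -0.981, -0.196], [-0.001, -0.196, 0.981], [-1.0, -0.001, -0.001]] F [ 2.  -4.3  2.4] T [-0.954 -0.273 -0.044] w 43.3 q [-0.09, 0.46, -0.04, 1.98, 0.03, 0.7, 1.62]
```

Emit:
{"op": "arm_command", "data": {"motion": [[38,0.2,0,-1.2,10,0,0],[38,0.22,0,0,10,0,0],[38,0.22,0,0,10,0,0],[38,0.22,0,0,10,0,0],[38,0.22,0,0,10,0,0]]}}

```text
clock: 11.72
position: [0.5254, 0.0059, 0.2499]
ee_rot: [-0.697, 1.458, 0.694]
force: [-1.2, -10.6, 4.4]
width: 0.474
```

Run:
```python
from h import *
state()
for i in range(3):
    im=get_image("top" if i else "side"); s=arm.observe(); print(s["ft_torque"].round(3),s["force"].round(1),s["joint_efforts"][-1].round(3))
    cv2.imwrite(f"pics/k{i}.png",im["frame"][:,:,::-1])
```

```text
t 11.72 tcp [0.5254 0.0059 0.2499] tip [0.5254 0.0055 0.0719] 
M [[-0.0, -0.777, 0.629], [-0.002, 0.629, 0.777], [-1.0, -0.001, -0.002]] F [ -1.2 -10.6   4.4] T [-2.165  0.321  0.065] w 43.5 q [-0.26, 0.47, 0.2, 2.0, -0.13, 0.69, 0.91]
[-1.974  0.259 -0.069] [ -1.1 -10.    6.3] 1.46
[-1.969  0.215  0.021] [ -0.5 -10.2   5.4] -1.833
[-2.029  0.193 -0.012] [-0.9 -9.2  5.8] -0.661
```

Emit:
{"op": "arm_command", "data": {"motion": [[60,0,0,0,0,0,0],[60,0,0,0,0,0,0],[60,0,0,0,0,0,0]]}}

```text
clock: 12.25
position: [0.5254, 0.0085, 0.2495]
ee_rot: [-0.701, 1.454, 0.702]
force: [-0.4, -0.6, -0.3]
width: 0.646
```

Run:
```python
from h import *
state()
s=arm.observe(); M=R.from_rotvec(s["ee_rot"]).as_matrix()
jaw=np.degrees(np.arctan2(M[1,2],M[0,2])); print(jaw)
plan((.5229,.0076),.0715,jaw,1,60)
```

```text
t 12.25 tcp [0.5254 0.0085 0.2495] tip [0.5254 0.0086 0.0715] 
M [[-0.0, -0.783, 0.623], [0.001, 0.623, 0.783], [-1.0, 0.0, 0.0]] F [-0.4 -0.6 -0.3] T [-0.101  0.054 -0.024] w 59.3 q [-0.26, 0.47, 0.19, 2.0, -0.13, 0.69, 0.91]
51.49813935902121
total [-0.0025 -0.0009  0.    ] rv [ 0.    0.02 -0.03]
[60, -0.0, 1.4, -2.3, 0.0, 0.02, -0.03]
```

Emit:
{"op": "arm_command", "data": {"motion": [[60,0,1.4,-2.3,0,0,0],[60,0,0,0,0,0,0],[38,0,0,0,0,0,0],[38,0,0,0,0,0,0],[38,0,0,0,0,0,0]]}}

```text
clock: 12.88
position: [0.523, 0.007, 0.2496]
ee_rot: [-0.701, 1.455, 0.701]
force: [-0.4, -0.8, 0.1]
width: 0.476
```

Emit:
{"op": "arm_command", "data": {"motion": [[38,0.2,0,0,10,0,0],[38,0.22,0,0,10,0,0],[38,0.22,0,0,10,0,0],[38,0,0,0,0,0,0]]}}

```text
clock: 13.38
position: [0.5229, 0.0071, 0.2489]
ee_rot: [-0.295, 1.551, 0.294]
force: [-1.5, -1.6, 1.5]
width: 0.471
```

```bash
cat >> h.py <<'E'
def look(n=8,c="side"):
    f=[];t=[]
    for i in range(n):
        im=get_image(c); s=arm.observe(); f.append(s["force"]); t.append(s["ft_torque"])
    state(s); print("F",np.mean(f,0).round(2),"T",np.mean(t,0).round(3),"sd",np.std(t,0).round(3)); return im
E
python3 - <<'E'
from h import *
look()
E
```

```text
t 13.78 tcp [0.5229 0.0069 0.2489] tip [0.5228 0.007  0.0709] 
M [[-0.0, -0.367, 0.93], [0.0, 0.93, 0.367], [-1.0, 0.0, -0.0]] F [-1.2 -1.7  1.1] T [-0.314  0.364  0.096] w 43.8 q [-0.36, 0.47, 0.34, 2.01, -0.24, 0.69, 0.5]
F [-1.62 -1.83  1.11] T [-0.364  0.269  0.029] sd [0.033 0.049 0.056]
```

Emit:
{"op": "arm_command", "data": {"motion": [[38,0.2,0,0,10,0,0],[38,0.22,0,0,10,0,0],[38,0.22,0,0,10,0,0],[38,0,0,0,0,0,0]]}}

```text
clock: 14.28
position: [0.5228, 0.007, 0.2482]
ee_rot: [0.116, 1.568, -0.117]
force: [-2.2, -2.2, 2.2]
width: 0.476
```

Run:
```python
from h import *
im=look()
a=np.load("side3.npz")["frame"][200:255,295:365]; b=im["frame"][200:255,295:365]
cv2.imwrite("pics/s4.png",cv2.resize(np.hstack([a,b])[:,:,::-1],None,fx=5.7,fy=5.7,interpolation=cv2.INTER_CUBIC))
```

```text
t 14.68 tcp [0.5228 0.007  0.2482] tip [0.5227 0.007  0.0702] 
M [[-0.0, 0.148, 0.989], [0.0, 0.989, -0.148], [-1.0, 0.0, -0.0]] F [-3.6 -3.5  2.6] T [-0.66   0.722  0.076] w 43.8 q [-0.47, 0.49, 0.48, 2.02, -0.35, 0.71, 0.08]
F [-2.87 -2.31  2.21] T [-0.609  0.643  0.019] sd [0.025 0.06  0.044]
```

View pics/s4.png

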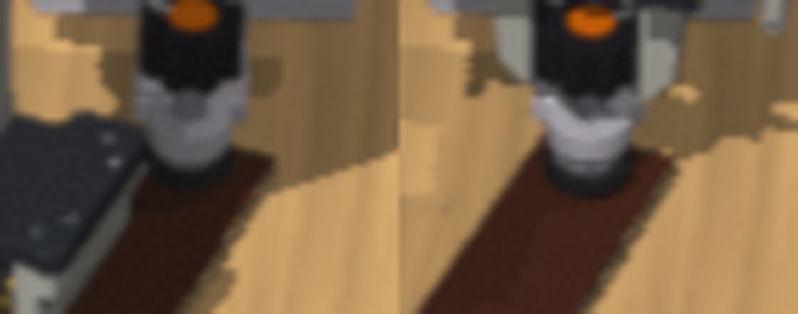

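The crop (before on the left, now on the right) shows the knob turned and the sole's lower edge down about 1.4 px, from (190,187) to (588,195), which is about 3 mm. It isn't touching yet. I'll go on in small checked steps.

Emit:
{"op": "arm_command", "data": {"motion": [[38,0.2,-0.6,-0.5,10,0,0],[38,0.22,0,0,10,0,0],[38,0.22,0,0,10,0,0],[38,0,0,0,0,0,0]]}}

```text
clock: 15.18
position: [0.5225, 0.007, 0.2476]
ee_rot: [0.525, 1.506, -0.525]
force: [-2.4, -0.9, 0.7]
width: 0.475
```

```bash
python3 -c "
from h import *
look(10)"
```

```text
t 15.68 tcp [0.5224 0.0068 0.2476] tip [0.5225 0.0069 0.0696] 
M [[0.0, 0.623, 0.783], [0.0, 0.783, -0.623], [-1.0, 0.0, -0.0]] F [-0.4  1.  -0.2] T [0.16  0.243 0.048] w 43.3 q [-0.57, 0.53, 0.63, 2.03, -0.46, 0.73, -0.32]
F [-1.07  0.59 -0.46] T [-0.023  0.357 -0.003] sd [0.131 0.077 0.057]
```

Emit:
{"op": "arm_command", "data": {"motion": [[38,0.2,0,0,10,0,0],[38,0.22,0,0,10,0,0],[38,0.22,0,0,10,0,0],[38,0,0,0,0,0,0]]}}

```text
clock: 16.18
position: [0.5224, 0.007, 0.2469]
ee_rot: [0.928, 1.364, -0.928]
force: [-0.7, 1.5, 1.0]
width: 0.47
```

```bash
python3 -c "
from h import *
look(10)"
```

```text
t 16.68 tcp [0.5223 0.0068 0.247 ] tip [0.5223 0.0069 0.069 ] 
M [[-0.0, 0.93, 0.366], [0.001, 0.366, -0.93], [-1.0, 0.0, -0.001]] F [-1.   4.  -0.8] T [0.716 0.341 0.031] w 43.5 q [-0.66, 0.57, 0.78, 2.04, -0.58, 0.76, -0.72]
F [-0.9   2.82 -1.22] T [0.549 0.342 0.039] sd [0.116 0.037 0.051]
```

Emit:
{"op": "arm_command", "data": {"motion": [[38,0.2,0,-0.5,10,0,0],[38,0.22,0,0,10,0,0],[38,0.22,0,0,10,0,0],[38,0,0,0,0,0,0]]}}

```text
clock: 17.18
position: [0.5223, 0.0072, 0.2463]
ee_rot: [1.317, 1.135, -1.318]
force: [-1.6, 3.4, -1.0]
width: 0.477
```

```bash
python3 -c "
from h import *
look(10)"
```

```text
t 17.68 tcp [0.5222 0.0071 0.2464] tip [0.5223 0.0071 0.0684] 
M [[0.0, 0.989, -0.148], [0.0, -0.148, -0.989], [-1.0, 0.0, -0.0]] F [ 0.7  3.  -2.9] T [ 0.689 -0.007  0.067] w 44.0 q [-0.75, 0.63, 0.92, 2.04, -0.7, 0.82, -1.13]
F [ 0.45  3.46 -3.53] T [0.654 0.06  0.038] sd [0.032 0.076 0.045]
```

Emit:
{"op": "arm_command", "data": {"motion": [[38,0.5,0,-0.5,10,0,0],[38,0.3,0,0,10,0,0],[38,0.22,0,0,10,0,0],[38,0,0,0,0,0,0]]}}

```text
clock: 18.18
position: [0.5224, 0.0074, 0.2456]
ee_rot: [1.684, 0.812, -1.684]
force: [0.0, 3.7, 3.2]
width: 0.475
```

```bash
python3 -c "
from h import *
im=look(10)
a=np.load('side3.npz')['frame'][200:255,295:365]; b=im['frame'][200:255,295:365]
cv2.imwrite('pics/s5.png',cv2.resize(np.hstack([a,b])[:,:,::-1],None,fx=5.7,fy=5.7,interpolation=cv2.INTER_CUBIC))
"
```

```text
t 18.68 tcp [0.5223 0.0073 0.2455] tip [0.5224 0.0073 0.0675] 
M [[0.0, 0.782, -0.623], [0.0, -0.623, -0.782], [-1.0, 0.0, -0.0]] F [-1.2  1.6  4.4] T [0.283 0.4   0.017] w 43.3 q [-0.82, 0.7, 1.06, 2.05, -0.81, 0.89, -1.53]
F [-0.77  1.79  3.19] T [0.38  0.356 0.018] sd [0.074 0.031 0.048]
```

View pics/s5.png

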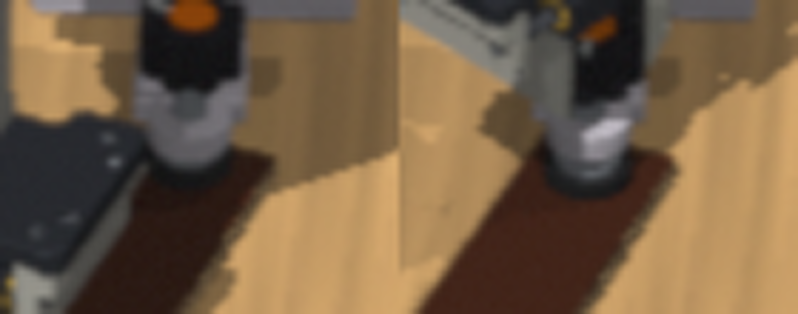

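The sole is a little lower again, with its bottom edge at about (588,197). There's no torque rise yet. Joint 3 is nearing its range, so I'll open and wind back about 200° for a fresh grip.

Emit:
{"op": "arm_command", "data": {"motion": [[66,0,0,0,0,0,0],[66,0,0,0,0,0,0],[66,0,0,0,0,0,0],[66,0,0,0,-5,0,0],[66,0,0,0,-10,0,0]]}}

```text
clock: 19.3
position: [0.5222, 0.0076, 0.2451]
ee_rot: [1.501, 0.988, -1.503]
force: [-0.1, -0.6, 0.4]
width: 0.72
```

Emit:
{"op": "arm_command", "data": {"motion": [[66,0,0,0,-10,0,0],[66,0,0,0,-10,0,0],[66,0,0,0,-10,0,0],[66,0,0,0,-10,0,0],[66,0,0,0,-10,0,0]]}}

```text
clock: 19.92
position: [0.5222, 0.0074, 0.2453]
ee_rot: [0.858, 1.395, -0.859]
force: [-0.2, -0.3, -0.4]
width: 0.72
```

Emit:
{"op": "arm_command", "data": {"motion": [[66,0,0,0,-10,0,0],[66,0,0,0,-10,0,0],[66,0,0,0,-10,0,0],[66,0,0,0,-10,0,0],[66,0,0,0,-10,0,0]]}}

```text
clock: 20.55
position: [0.5222, 0.0074, 0.2453]
ee_rot: [0.181, 1.563, -0.181]
force: [-0.3, -0.5, 0.4]
width: 0.718
```

Emit:
{"op": "arm_command", "data": {"motion": [[66,0,0,0,-10,0,0],[66,0,0,0,-10,0,0],[66,0,0,0,-10,0,0],[66,0,0,0,-10,0,0],[66,0,0,0,-10,0,0]]}}

```text
clock: 21.18
position: [0.5222, 0.0074, 0.2452]
ee_rot: [-0.503, 1.512, 0.502]
force: [-0.4, -0.2, -0.0]
width: 0.721
```

Run:
```python
from h import *
im=look(6); np.savez("side6.npz",**im)
ims={n:cv2.cvtColor(np.load(n+".npz")["frame"],cv2.COLOR_RGB2GRAY).astype(float) for n in("side0","side3","side6")}
for n,g in ims.items():
    print(n,g[222:242,326:331].mean(1).round(0).astype(int).tolist())
w=cloud(im); f=im["frame"].astype(int)
for n in("side3","side6"):
    d=dict(np.load(n+".npz")); w=cloud(d); f=d["frame"].astype(int)
    cap=(f[...,0]>150)&(f[...,2]<60)&(np.hypot(w[...,0]-.523,w[...,1]-.009)<.03); print(n,cap.sum(),w[cap][:,2].mean(),np.argwhere(cap).mean(0))
s=arm.observe(); M=R.from_rotvec(s["ee_rot"]).as_matrix()
plan((.5226,.0073),.0670,np.degrees(np.arctan2(M[1,2],M[0,2])),1,66)
```

```text
t 21.48 tcp [0.5223 0.0075 0.2452] tip [0.5222 0.0075 0.0672] 
M [[-0.0, -0.592, 0.806], [-0.0, 0.806, 0.592], [-1.0, -0.0, -0.0]] F [ 0.9 -1.4 -0.4] T [-0.12   0.001  0.048] w 66.0 q [-0.31, 0.47, 0.26, 2.01, -0.19, 0.68, 0.7]
F [-0.17 -0.44 -0.3 ] T [-0.098  0.     0.016] sd [0.03  0.009 0.036]
side0 [164, 167, 150, 135, 130, 126, 86, 57, 37, 27, 35, 68, 87, 92, 119, 144, 151, 152, 154, 155]
side3 [103, 105, 100, 94, 92, 91, 75, 51, 29, 22, 22, 23, 25, 26, 29, 30, 29, 30, 29, 29]
side6 [160, 176, 159, 142, 137, 131, 89, 80, 94, 61, 38, 29, 29, 38, 42, 43, 43, 43, 43, 43]
side3 0 nan [nan nan]
side6 8 0.09897704665769805 [203.5 329. ]
total [ 0.0003 -0.0002 -0.0002] rv [ 0.   -0.01  0.  ]
[66, 0.2, -0.4, 0.2, 0.0, -0.01, 0.0]<stdin>:9: RuntimeWarning: Mean of empty slice.
  ret = ret.dtype.type(ret / rcount)
  ret = um.true_divide(
```

Emit:
{"op": "arm_command", "data": {"motion": [[38,0.2,-0.4,0.2,0,0,0],[38,0,0,0,0,0,0],[38,0,0,0,0,0,0],[38,0,0,0,0,0,0],[38,0,0,0,0,0,0]], "newtons": 25}}

```text
clock: 22.1
position: [0.5226, 0.0074, 0.2451]
ee_rot: [-0.498, 1.513, 0.498]
force: [-1.3, 0.9, 0.5]
width: 0.47
```

Emit:
{"op": "arm_command", "data": {"motion": [[38,0.22,0,0,10,0,0],[38,0.22,0,0,10,0,0],[38,0.22,0,0,10,0,0]]}}

```text
clock: 22.48
position: [0.5227, 0.0074, 0.2445]
ee_rot: [-0.084, 1.569, 0.084]
force: [-0.1, -0.8, -1.4]
width: 0.473
```

```bash
cat >> h.py <<'E'
def edge(im):
    g=cv2.cvtColor(im["frame"],cv2.COLOR_RGB2GRAY).astype(float); print(g[226:240,326:331].mean(1).round(0).astype(int).tolist())
E
python3 -c "
from h import *
print(arm.observe()['ft_torque'].round(3)); edge(look(6))"
```

```text
[-0.066  0.14   0.085]
t 22.77 tcp [0.5227 0.0074 0.2445] tip [0.5227 0.0074 0.0665] 
M [[0.0, -0.116, 0.993], [0.0, 0.993, 0.116], [-1.0, 0.0, 0.0]] F [-0.8 -0.  -0.8] T [-0.1    0.077  0.052] w 43.4 q [-0.41, 0.49, 0.4, 2.02, -0.29, 0.69, 0.29]
F [-0.35 -0.25  0.23] T [-0.161  0.092 -0.015] sd [0.06  0.041 0.041]
[136, 131, 89, 82, 97, 71, 42, 29, 28, 35, 41, 43, 43, 44]
```

Emit:
{"op": "arm_command", "data": {"motion": [[38,0.22,0,0,10,0,0],[38,0.22,0,0,10,0,0],[38,0.22,0,0,10,0,0]]}}

```text
clock: 23.15
position: [0.5227, 0.0073, 0.2438]
ee_rot: [0.325, 1.546, -0.325]
force: [0.1, 0.1, -2.3]
width: 0.477
```

```bash
python3 -c "
from h import *
print(arm.observe()['ft_torque'].round(3)); edge(look(6))"
```

```text
[-0.223  0.104  0.081]
t 23.45 tcp [0.5227 0.0073 0.2438] tip [0.5227 0.0074 0.0658] 
M [[0.0, 0.396, 0.918], [0.0, 0.918, -0.396], [-1.0, 0.0, 0.0]] F [ 0.3  0.1 -1. ] T [-0.19  -0.042  0.127] w 43.5 q [-0.51, 0.51, 0.55, 2.03, -0.41, 0.71, -0.12]
F [ 0.18 -0.74  0.32] T [-0.165  0.063 -0.02 ] sd [0.056 0.1   0.068]
[136, 132, 90, 87, 104, 83, 49, 32, 29, 34, 41, 43, 43, 43]
```

Emit:
{"op": "arm_command", "data": {"motion": [[38,0.22,0,0,10,0,0],[38,0.22,0,0,10,0,0],[38,0.22,0,0,10,0,0]]}}

```text
clock: 23.82
position: [0.5227, 0.0072, 0.2432]
ee_rot: [0.731, 1.444, -0.731]
force: [-1.4, 0.3, -2.2]
width: 0.474
```

```bash
python3 -c "
from h import *
print(arm.observe()['ft_torque'].round(3)); edge(look(6))"
```

```text
[-0.193  0.04   0.005]
t 24.12 tcp [0.5227 0.0073 0.2432] tip [0.5228 0.0073 0.0652] 
M [[0.0, 0.802, 0.597], [0.0, 0.597, -0.802], [-1.0, 0.0, -0.0]] F [ 0.9 -1.1 -1.8] T [-0.252 -0.091  0.061] w 43.4 q [-0.61, 0.55, 0.7, 2.04, -0.53, 0.74, -0.52]
F [ 0.49 -0.58 -0.15] T [-0.21   0.031 -0.025] sd [0.047 0.096 0.043]
[136, 132, 90, 88, 108, 95, 55, 34, 29, 32, 41, 43, 43, 43]
```

At rest the torque relaxes, so readings taken in motion tell more. I'll take smaller steps with a reading right after each one.

Emit:
{"op": "arm_command", "data": {"motion": [[38,0.15,0,0,7,0,0]]}}

```text
clock: 24.25
position: [0.5227, 0.0072, 0.243]
ee_rot: [0.823, 1.41, -0.822]
force: [1.5, -1.3, -3.0]
width: 0.478
```

```bash
python3 -c "
from h import *
print(arm.observe()['ft_torque'].round(3))"
```

```text
[-0.233 -0.165  0.05 ]
```

Emit:
{"op": "arm_command", "data": {"motion": [[38,0.15,0,0,7,0,0]]}}

```text
clock: 24.38
position: [0.5227, 0.0072, 0.2429]
ee_rot: [0.917, 1.369, -0.916]
force: [-0.4, -0.5, -1.3]
width: 0.474
```

```bash
python3 -c "
from h import *
print(arm.observe()['ft_torque'].round(3))"
```

```text
[-0.245 -0.03   0.068]
```

Emit:
{"op": "arm_command", "data": {"motion": [[38,0.15,0,0,7,0,0]]}}

```text
clock: 24.5
position: [0.5227, 0.0072, 0.2427]
ee_rot: [1.009, 1.324, -1.009]
force: [0.2, -0.7, -1.4]
width: 0.47
```

```bash
python3 -c "
from h import *
print(arm.observe()['ft_torque'].round(3))"
```

```text
[-0.314  0.076  0.076]
```

Emit:
{"op": "arm_command", "data": {"motion": [[38,0.15,0,0,7,0,0]]}}

```text
clock: 24.62
position: [0.5228, 0.0072, 0.2427]
ee_rot: [1.101, 1.275, -1.1]
force: [-0.1, -0.3, -1.1]
width: 0.473
```

```bash
python3 -c "
from h import *
print(arm.observe()['ft_torque'].round(3)); edge(look(3))"
```

```text
[-0.3    0.054  0.085]
t 24.77 tcp [0.5227 0.0072 0.2426] tip [0.5228 0.0072 0.0646] 
M [[0.0, 0.989, 0.151], [-0.0, 0.151, -0.989], [-1.0, 0.0, 0.0]] F [ 0.7 -0.5  1. ] T [-0.248  0.125 -0.138] w 43.6 q [-0.7, 0.6, 0.84, 2.04, -0.64, 0.78, -0.89]
F [ 0.53 -0.22  2.15] T [-0.169  0.166 -0.092] sd [0.08  0.093 0.033]
[89, 88, 74, 75, 75, 66, 40, 31, 29, 32, 41, 43, 43, 43]
```

Emit:
{"op": "arm_command", "data": {"motion": [[38,0.15,0,0,7,0,0]]}}

```text
clock: 24.9
position: [0.5227, 0.0072, 0.2425]
ee_rot: [1.189, 1.222, -1.188]
force: [0.1, -1.8, -0.7]
width: 0.471
```

```bash
python3 -c "
from h import *
print(arm.observe()['ft_torque'].round(3))"
```

```text
[-0.354  0.124  0.182]
```

Emit:
{"op": "arm_command", "data": {"motion": [[38,0.15,0,0,7,0,0]]}}

```text
clock: 25.02
position: [0.5227, 0.0071, 0.2424]
ee_rot: [1.28, 1.162, -1.279]
force: [-0.1, -0.9, 1.0]
width: 0.474
```

```bash
python3 -c "
from h import *
print(arm.observe()['ft_torque'].round(3))"
```

```text
[-0.359  0.143  0.151]
```

Emit:
{"op": "arm_command", "data": {"motion": [[38,0.15,0,0,7,0,0]]}}

```text
clock: 25.15
position: [0.5228, 0.0071, 0.2423]
ee_rot: [1.368, 1.098, -1.368]
force: [-0.1, -1.0, 1.9]
width: 0.477
```

```bash
python3 -c "
from h import *
print(arm.observe()['ft_torque'].round(3))"
```

```text
[-0.361  0.146  0.206]
```

Emit:
{"op": "arm_command", "data": {"motion": [[38,0.15,0,0,7,0,0]]}}

```text
clock: 25.28
position: [0.5228, 0.0071, 0.2422]
ee_rot: [1.455, 1.029, -1.455]
force: [-0.3, -1.6, 2.3]
width: 0.473
```

```bash
python3 -c "
from h import *
print(arm.observe()['ft_torque'].round(3)); state()"
```

```text
[-0.332  0.272  0.265]
t 25.27 tcp [0.5228 0.0071 0.2422] tip [0.5228 0.0072 0.0642] 
M [[0.0, 0.943, -0.334], [0.0, -0.334, -0.943], [-1.0, 0.0, -0.0]] F [-0.3 -1.6  2.3] T [-0.332  0.272  0.265] w 43.5 q [-0.77, 0.66, 0.97, 2.05, -0.75, 0.84, -1.27]
```

The torque while turning rises clearly from the free drag of about 0.07 to about 0.24 N m. First touch was roughly 45° ago, so the load is now about 30 N. I'll back off 20° to land mid-window.

Emit:
{"op": "arm_command", "data": {"motion": [[38,-0.15,0,0,-7,0,0],[38,-0.15,0,0,-7,0,0]]}}

```text
clock: 25.52
position: [0.5228, 0.0072, 0.2424]
ee_rot: [1.274, 1.166, -1.274]
force: [-0.8, -1.2, 0.6]
width: 0.473
```

Emit:
{"op": "arm_command", "data": {"motion": [[38,-0.13,0,0,-6,0,0]]}}

```text
clock: 25.65
position: [0.5227, 0.0072, 0.2425]
ee_rot: [1.198, 1.217, -1.197]
force: [1.1, -1.7, -0.5]
width: 0.476
```

```bash
python3 -c "
from h import *
print(arm.observe()['ft_torque'].round(3)); look(6)"
```

```text
[-0.261  0.051 -0.091]
t 25.95 tcp [0.5228 0.0072 0.2425] tip [0.5228 0.0072 0.0645] 
M [[0.0, 1.0, 0.007], [0.0, 0.007, -1.0], [-1.0, 0.0, -0.0]] F [ 0.1 -1.9  1.8] T [-0.351  0.074  0.163] w 43.3 q [-0.72, 0.62, 0.88, 2.04, -0.67, 0.79, -1.0]
F [ 0.42 -1.5   0.55] T [-0.372 -0.     0.152] sd [0.053 0.107 0.042]
```

The torque holding the knob now fits roughly 15 N on the packing. Release and rise.

Emit:
{"op": "arm_command", "data": {"motion": [[70,0,0,0,0,0,0],[70,0,0,0,0,0,0],[70,0,0,0,0,0,0],[70,-20,0,0,0,0,0],[70,-40,0,0,0,0,0]]}}

```text
clock: 26.58
position: [0.5221, 0.0075, 0.302]
ee_rot: [1.202, 1.215, -1.206]
force: [0.6, 1.5, -0.0]
width: 0.764
```

Emit:
{"op": "arm_command", "data": {"motion": [[70,-50,0,0,0,0,0],[70,-20,-50,0,0,0,0],[70,0,-50,0,0,0,0],[70,0,-40,0,0,0,0],[70,0,0,0,0,0,0]]}}

```text
clock: 27.2
position: [0.3801, 0.0067, 0.3718]
ee_rot: [1.205, 1.222, -1.199]
force: [-0.0, 0.2, 0.7]
width: 0.762
```

Run:
```python
from h import *
state()
for c in("top","side"):
    im=get_image(c); w=cloud(im); f=im["frame"].astype(int)
    m=(np.abs(w[...,2]-.015)<.005)&(np.hypot(w[...,0]-.539,w[...,1]-.052)<.12)&(f.sum(-1)<200)
    n,l,st,ce=cv2.connectedComponentsWithStats(m.astype(np.uint8)); mm=l==1+np.argmax(st[1:,4]); P=w[mm]
    rc=cv2.minAreaRect(P[:,:2].astype(np.float32)); print(c,len(P),np.median(P[:,2]),rc)
    k=(w[...,2]>.075)&(w[...,2]<.115)&(np.hypot(w[...,0]-.523,w[...,1]-.009)<.03); print("knob",np.percentile(w[k][:,2],[50,95]))
    if c=="side": edge(im); cv2.imwrite("pics/s7.png",im["frame"][:,:,::-1])
```

```text
t 27.2 tcp [0.3801 0.0067 0.3718] tip [0.3797 0.0081 0.1938] 
M [[-0.003, 1.0, 0.012], [0.008, 0.012, -1.0], [-1.0, -0.002, -0.008]] F [-0.   0.2  0.7] T [-0.     0.099 -0.004] w 69.9 q [-1.33, 0.07, 1.29, 2.22, -0.09, 0.9, -1.53]
top 1141 0.014770336519844829 ((0.5401512384414673, 0.054916784167289734), (0.15855638682842255, 0.06172281131148338), 71.76457977294922)
knob [0.09522212 0.09976746]
side 904 0.015252784853279633 ((0.5355997085571289, 0.05846792459487915), (0.16119439899921417, 0.06334812939167023), 71.54487609863281)
knob [0.09395018 0.09794694]
[132, 127, 87, 86, 108, 94, 54, 32, 28, 31, 40, 41, 42, 42]
```

View pics/s7.png

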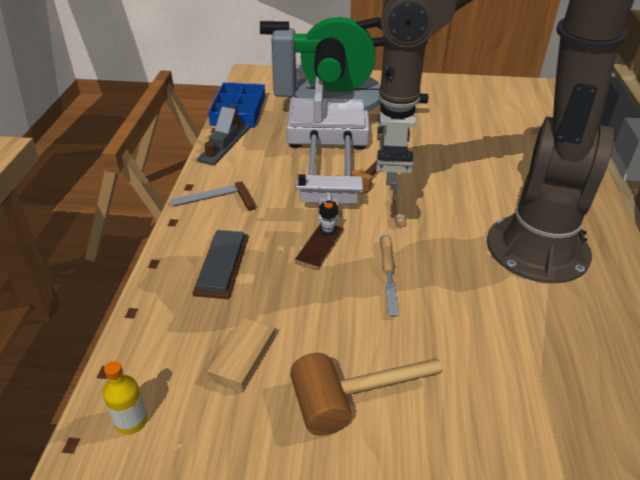

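The side view shows the strip under the leg at px (320,243), with its end past the sole, and all the tools where they were. As a cross-check on touch, I'll compare how far the knob sank with the angle turned.

Run:
```python
from h import *
def kz(im,z0):
    w=cloud(im); m=(np.hypot(w[...,0]-.5235,w[...,1]-.008)<.016)&(w[...,2]>z0); return m.sum(),w[m][:,2].mean(),np.median(w[m][:,2])
for c in("top","side"):
    for n in("0","3"): print(c,n,kz(dict(np.load(c+n+".npz")),.092))
    v=np.array([kz(get_image(c),.0836) for _ in range(6)]); print(c,"now",v.mean(0),v.std(0))
    im=get_image(c); np.savez(c+"9.npz",**im)
for n in("side0","side9"):
    g=cv2.cvtColor(np.load(n+".npz")["frame"],cv2.COLOR_RGB2GRAY); 
    if n=="side0": tpl=g[200:212,316:342]
    r=cv2.matchTemplate(g[195:222,311:347],tpl,cv2.TM_CCOEFF_NORMED); y,x=np.unravel_index(r.argmax(),r.shape); a,b,d=r[y-1,x],r[y,x],r[y+1,x]; print(n,x,y+.5*(a-d)/(a-2*b+d),b)
```

```text
top 0 (np.int64(153), np.float64(0.10359686421954234), np.float64(0.10369053617991808))
top 3 (np.int64(151), np.float64(0.10408951245235161), np.float64(0.10403309590959986))
top now [1.48333333e+02 9.56211526e-02 9.56928316e-02] [1.37436854e+00 2.74810386e-04 2.91148074e-04]
side 0 (np.int64(79), np.float64(0.1044724196709629), np.float64(0.10444436902500753))
side 3 (np.int64(78), np.float64(0.10389345406942756), np.float64(0.10419185531937547))
side now [82.5         0.09610821  0.09621689] [2.92973264e+00 1.66637852e-04 1.51541551e-04]
side0 5 5.08095758408308 1.0
side9 5 7.692635715007782 0.88932306
```

The knob sank about 8.1 mm by both cameras. I commanded 8.4 mm, so there may have been a little early slip, which doesn't affect the touch reading. Handing in.

```bash
python3 -c "
from cell import arm
print(arm.sign_off())"
```

```text
the job is handed in; nothing more can be done
None
```

I slid the packing strip under the leg, screwed the foot down onto it, let go and handed the job in at about 28 s. I estimate the sole bears with about 15 N, likely 10–25 N. That comes from noisy wrist torque, because nothing measured the bearing force directly.

**Packing:** it lies flat, with its top measured at 15 mm. The leg axis is about 48 mm from its centre along it and less than 2 mm across, inside the 62 mm and 13 mm limits.

**Nip:** torque while turning rose from about 0.07 N m (free thread) to about 0.24 N m, roughly 30–37 N, which may have been slightly past the eighth of a turn. I then backed off 20°. The torque held after that, about 0.15 N m, is well above free drag, so the sole should still be bearing.

**Tools:** in the last side picture they all lie where they were.

**Checks that disagreed:**
- **Knob drop:** both cameras gave about 8.1 mm against 8.4 mm commanded. That may be slip during the first, badly centred grip, which I re-centred.
- **Sole edge:** its image position matched the one seen 36° earlier in the turning. The foot stopping and springing once it touched would explain that, and so would a change in lighting; I could not tell which.

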